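# Put the marked reject hub into the latched reject box

## Task

Pull up the recessed yellow paddle in the lid of the red reject box to trip its latch and keep pulling to raise the lid until it stands well up, close to upright, and stays there. Then take the one red-marked hub from the green tray, lower it into the empty front half of the box without dropping it, stand it upright on its flange, and let go, leaving the lid standing open and the paddle back in its recess. Do not shift the unmarked hubs in the tray or the old rejects already at the back of the box.

Things in the scene. Friction and masses are not known exactly. Their poses are not given: they have to be found in the camera images.
- box: (All sizes in this list are in mm.) Red steel box fixed to the table, outside 240 (x) x 260 (y) x 120 high, walls and floor 6 thick, open under its lid. Origin: centre of its underside. x points from the front wall (robot side) to the hinge side, y along the front wall, z up. A small steel catch on the inside of the front wall, middle, sticks 15 in, between 81 and 93 above the underside, 50 wide in y.
- lid_hinge (a point): Middle of the lid's hinge line, which runs along the box's y at the top of the far wall (120 from the box's origin in x, 120.5 above the underside). Its axes turn with the lid.
- lid (a joint): Lid angle in rad: 0 shut, 1.5 fully open (front edge swings up and away from the robot). Latched at 0 until the paddle is pulled; then lifting at the paddle takes about 8 to 10 N. The stiff hinge holds the lid wherever it is left. The lid is a plate 240 x 260, 10 thick, its underside level with the hinge line; in it is a dish (recess) that reaches from 105 to 210 in front of the hinge line, 136 wide in y, floor 38 below the lid's top.
- paddle (a joint): Paddle angle to the lid in rad: 0 flush in its recess, 0.8 fully pulled (a stop). Its free end, which points to the hinge side, lifts out of the dish. The latch is free above about 0.25. A spring pulls it back (about 1 N at the free end at rest, 2.5 N at the stop). Pull it to the stop and keep pulling: the lid then comes up with it.
- paddle_pivot (a point): Middle of the paddle's pivot line (parallel to y), 222 in front of the hinge line and 4 above its level when the lid is shut.
- paddle_grip (a point): Grip point of the yellow paddle, mid-width and mid-thickness, 62 from the pivot towards the hinge (15 short of the free end). The paddle is a bar 36 wide (y), 12 thick, its top flush with the lid's top when home; to each side in y there are 50 of free dish for a finger, and 32 of free depth below this point.
- drop_spot (a point): Middle of the empty front half on the box's inner floor: 45 to the front of the box's origin, 6 above its underside.
- reject_center (a point): Centre, half-way up, of the reject in the tray: an aluminium hub, 42 high, flange of diameter 56 and 10 thick below, neck of diameter 34 and 32 high above, with a red band round the neck and a red top. z points up along its axis. About 0.11 to 0.23 kg.
- good_a_center (a point): The same centre of an unmarked hub of the same shape in the tray. Leave it.
- good_b_center (a point): The same centre of the other unmarked hub in the tray. Leave it.
- old_a_center (a point): Centre of an old reject of the same shape standing in the box at the back right (70 to the back and 75 to the -y side of the box's origin). Leave it.
- old_b_center (a point): Centre of another old reject in the box at the back left (70 to the back and 75 to the +y side of the box's origin). Leave it.
- tray: Green tray fixed to the table, 160 (x) x 250 (y), rim 16 high, floor 4 thick. Origin: centre of its underside. Three hubs stand in it 75 apart along its y, in any order.

How it is judged:
On the way, in this order (a step that is already met when the one before it is completed fails the run):
1. the paddle is pulled until the latch is free (value of joint paddle above 0.45 rad), for 0.1 s.
2. the lid is raised well up (over 1.05 rad) (value of joint lid above 1.05 rad), for 0.2 s.
3. the reject is lowered into the box in the gripper, to within 25 mm of the floor (z of reject_center in the frame of box below 0.052 m and x of reject_center in the frame of box between -0.114 and 0.114 m and y of reject_center in the frame of box between -0.124 and 0.124 m and contact force between reject and the fingers above 0.5 N), for 0.05 s.
At the end, for the whole second after the job is handed in: Lid open past 1.05 rad, paddle back (under 0.15 rad); the red-marked hub stands on its flange (within 0.12 rad) on the box floor, centre no more than 15 mm behind the box's middle, released; the other four hubs within 20 mm of their starts (value of joint lid above 1.05 rad and value of joint paddle below 0.15 rad and x of reject_center in the frame of box between -0.1 and 0.015 m and y of reject_center in the frame of box between -0.1 and 0.1 m and z of reject_center in the frame of box below 0.032 m and angle between reject_center's own z axis and vertical below 0.12 rad and contact force between reject and the fingers below 0.05 N and distance of each of good_a_center, good_b_center, old_a_center, old_b_center from where it was at the start of the episode below 0.02 m); the robot touches nothing.
It fails at once if an unmarked hub is shifted by more than 20 mm (distance of any of good_a_center, good_b_center from where it was at the start of the episode above 0.02 m).
It fails at once if an old reject is shifted by more than 20 mm (distance of any of old_a_center, old_b_center from where it was at the start of the episode above 0.02 m).
It also fails if it takes over 64 s, if anything falls off the work surface, if the arm or the gripper's body presses on something with over 40 N, if the wrist force passes 120 N, or if a joint passes its speed limit or range.

## Robot

A 6-joint arm with a two-finger parallel gripper is mounted at the origin on the work surface. World frame = base frame: x ahead of the robot, y to its left, z up, the work surface at z = 0. Lengths are in m, angles in rad, forces in N, time in s.
With the tool pointing down it reaches from about 0.25 to 0.725 m from the base axis. Payload 4 kg.
Tool frame: the origin (TCP) lies where the fingers leave the gripper's body, on its centre line; the fingertips stand 73 mm ahead of it and the grasp point (between the pads) lies 54 mm ahead of it (bot.tips_ahead is the z of the fingertips in the tool frame, in m); z points along the fingers, y is the direction in which the jaws open and shut (so a half turn about z gives the same grasp; the last joint's range is limited). The gripper opens to 85 mm and grips with 20 to 120 N. Pads are 22 mm wide; open, the fingers measure 114 mm over their backs; the gripper's body (76 mm by 85 mm) begins 54 mm behind the grasp point. The pads swing forward as they close: fully open they stand 13 mm farther back than shut.
Start: joints at [1.161, 0.241, 0.005, 1.335, 0, 1.571], TCP at [0.199, 0.459, 0.304] pointing down, gripper open.
Joint ranges: [-2.72, 2.72], [-1.05, 1.87], [-1.09, 1.28], [-1.99, 2.15], [-1.42, 1.44], [-3.14, 3.14]. Speed limits (rad/s): [2.79, 2.79, 3.14, 3.14, 3.14, 3.14].

## Interface

Orientations are given as a unit quaternion [x, y, z, w].
In Python, from workcell import readout, camera, get_calibration, order, bot gives the robot as it stands.
- The arm moves only by the tool send_rows, never from a script. Its argument "moves" is a list of rows, each a list of 3 entries, a list of its own where there are three numbers: the shift along the tool's x, y, z in mm, then the turn, a rotation vector about the tool's x, y, z in rad, then the finger opening in mm, from 0 to 85.4. In form: [[[dx, dy, dz], [ax, ay, az], grip], ...]. A call has 1 to 12 rows; each row is the pose to reach, as a shift and turn from the pose measured when the call began, along the tool's axes at that moment; what a row does not reach only later rows make up. A row lasts 1/12 s, in which the tool goes at most 41.7 mm and 7.16 degrees, less where a joint would pass 70% of its speed; a pose out of reach is approached as far as the arm can. A call with a gripper value outside its range is refused whole. The fingers move at their own pace and stop on an object; the grip force is fixed at half the most. Time passes only in rows, so rows that repeat a pose let the fingers close. It gives the time, the measured TCP pose, the force and the opening at its end, in the units of the state.
- readout.get_obs(): the state, without advancing time (a new reading comes with each control period).
- camera(name): name is "scene" or "top" or "wrist"; returns the picture (384x512x3 uint8, red, green, blue); there is no depth.
- get_calibration(name): a dict with "fx", "fy", "cx", "cy" (pixels), "R" (3x3) and "t" (3): a world point X has camera coordinates R X + t. Camera axes: x right, y down, z forward; pixel columns grow to the right and rows downward; lengths in m; the calibration is good to about 2 mm. The wrist camera is an equidistant fisheye: a pixel r from the principal point sees the ray r / f radians off the axis. A picture is of the moment at which its call begins: read the wrist's pose just before it. get_calibration takes no time and is no camera call; for the wrist camera it gives the pose at the moment of the call.
- order.job_done(): hands the job in, once; it reports no verdict.
The state is a dict: "clock": time; "joint_pos": joint angles; "joint_vel": joint speeds; "tau": joint torques, N m; "eef_pos": TCP position; "tool_rot": TCP orientation; "ft_force": force on the tool from outside, world axes, zero at the start; "ft_torque": the same for the moment, N m; "grip_width": finger opening in m.
Only numpy, scipy, OpenCV 4.12 (cv2) and the standard library are available. Lean on these libraries where they do the work, as an engineer would, in place of code of your own. Each camera call takes 0.05 s, during which the arm holds its last target. There are 200 camera calls.

## Working session

There is one attempt and no reset: what is moved stays moved. The work goes in short steps, Python scripts to look and compute and a tool call to move; the robot and the scene stay as the last step left them, time stands still between calls to the robot, and variables do not carry over. Pictures are saved under pics/ and viewed, about 8 in all and at most 12, crops included, and the job is handed in when it is done.

Besides the shell and the picture viewer there is one more tool, called as name([rows], argument=value, ...), one row to a line, values as JSON. send_rows: Moves the arm, as the interface text tells. Its arguments: {"type":"object","properties":{"moves":{"type":"array","items":{"type":"array"}}},"required":["moves"]}

```bash
mkdir -p pics; ls; python3 - <<'E'
from workcell import readout, camera, get_calibration, order, bot
import cv2, numpy as np
o=readout.get_obs(); print(o['clock'],o['eef_pos'],o['tool_rot'],o['grip_width'])
ims=[]
for n in ['scene','top']:
    im=camera(n); cv2.imwrite(f'pics/{n}0.png',im[...,::-1]); c=get_calibration(n); print(n,{k:np.round(v,4).tolist() for k,v in c.items()})
    ims.append(im[...,::-1])
cv2.imwrite('pics/both0.png',np.vstack([cv2.resize(i,(400,300)) for i in ims]))
E
```

```text
pics
0.0 [0.19901886 0.45818762 0.30301103] [ 2.03431037e-01  9.79088750e-01 -9.97237459e-04 -1.97281351e-04] 0.08530598142641543
scene {'fx': 495.9617, 'fy': 495.9617, 'cx': 255.9919, 'cy': 186.7441, 'R': [[0.9989, 0.046, -0.0076], [0.0257, -0.679, -0.7337], [-0.0389, 0.7327, -0.6794]], 't': [-0.5526, 0.0182, 1.3256]}
top {'fx': 419.3259, 'fy': 419.3259, 'cx': 255.3486, 'cy': 195.3, 'R': [[0.0033, -1.0, 0.003], [-0.9894, -0.0037, -0.145], [0.145, -0.0025, -0.9894]], 't': [-0.0721, 0.5647, 0.8986]}
```

View pics/scene0.png

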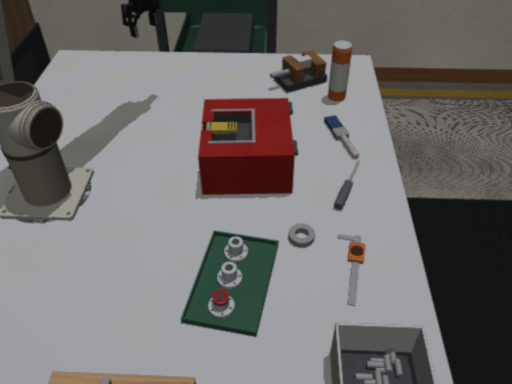

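View pics/top0.png

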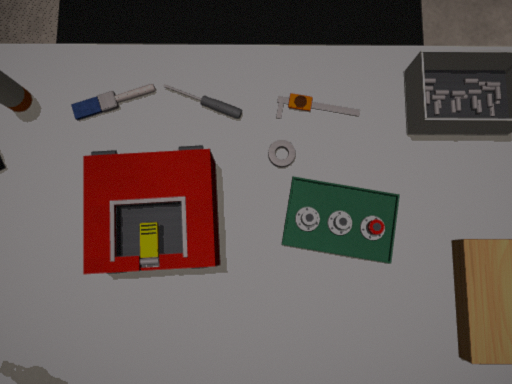

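The scene view shows the shut red box with the yellow paddle, and the reject is the tray hub nearest the camera. In the top view the paddle is at about (149,240), its pivot at about (149,262), and the red hub at about (374,227). Next I measure these.

```bash
cat > h.py <<'E'
import numpy as np, cv2
from scipy.spatial.transform import Rotation as Rn
from workcell import readout, camera, get_calibration, order, bot
def ray(c,uv,z,fish=False):
    """world point on plane z seen at pixel uv"""
    d=np.array([(uv[0]-c['cx'])/c['fx'],(uv[1]-c['cy'])/c['fy'],1.])
    if fish:
        r=np.hypot(d[0],d[1]); d=np.array([*(d[:2]/max(r,1e-9)*np.sin(r)),np.cos(r)])
    R=np.array(c['R']); o=-R.T@np.array(c['t']); d=R.T@d
    return o+d*(z-o[2])/d[2]
def proj(c,X):
    p=np.array(c['R'])@X+np.array(c['t']); return np.array([c['fx']*p[0]/p[2]+c['cx'],c['fy']*p[1]/p[2]+c['cy']])
def mask(im,kind):
    h,s,v=cv2.split(cv2.cvtColor(im,cv2.COLOR_RGB2HSV))
    if kind=='y': m=(h>22)&(h<35)&(s>150)&(v>100)
    if kind=='r': m=((h<6)|(h>174))&(s>150)&(v>90)
    if kind=='g': m=(h>60)&(h<95)&(s>100)
    return m.astype(np.uint8)*255
def blobs(m,amin=20):
    cs,_=cv2.findContours(m,cv2.RETR_EXTERNAL,cv2.CHAIN_APPROX_NONE)
    return sorted([c for c in cs if cv2.contourArea(c)>amin],key=cv2.contourArea,reverse=True)
def rel(P,Rw):
    """shift (mm) and rotvec in current tool axes to reach TCP position P with rotation matrix Rw"""
    o=readout.get_obs(); R0=Rn.from_quat(o['tool_rot']).as_matrix()
    return np.round(R0.T@(np.array(P)-o['eef_pos'])*1000,1), np.round(Rn.from_matrix(R0.T@Rw).as_rotvec(),4)
E
python3 - <<'E'
from h import *
for n in ['top','scene']:
    im=cv2.imread(f'pics/{n}0.png')[...,::-1].copy(); c=get_calibration(n)
    for k,z in [('y',.1305),('r',.1305),('g',.016)]:
        for b in blobs(mask(im,k))[:3]:
            r=cv2.minAreaRect(b); pts=cv2.boxPoints(r)
            print(n,k,cv2.contourArea(b),np.round(r[0],1),'ctr',np.round(ray(c,r[0],z),4)[:2],'corners',[np.round(ray(c,p,z)[:2],3).tolist() for p in pts])
    b=[b for b in blobs(mask(im,'r'),10)]
    for x in b:
        if cv2.contourArea(x)<600:
            u=x.reshape(-1,2).mean(0); print('red hub',u,ray(c,u,.046))
E
```

```text
top y 554.5 [148.5 239.5] ctr [0.462  0.1429] corners [[0.427, 0.158], [0.497, 0.161], [0.497, 0.127], [0.428, 0.125]]
top r 10087.5 [146.7 210.8] ctr [0.5195 0.1488] corners [[0.636, 0.293], [0.649, 0.025], [0.408, 0.01], [0.395, 0.267]]
top r 145.0 [376.5 226. ] ctr [ 0.4905 -0.3132] corners [[0.505, -0.301], [0.505, -0.327], [0.477, -0.326], [0.476, -0.3]]
top g 7198.0 [341.1 219.5] ctr [ 0.5135 -0.2662] corners [[0.457, -0.129], [0.612, -0.156], [0.571, -0.406], [0.417, -0.373]]
red hub [376.15 226.45] [ 0.49576006 -0.33703622  0.046     ]
scene y 146.0 [223.5 126. ] ctr [0.461  0.1418] corners [[0.426, 0.159], [0.493, 0.161], [0.496, 0.125], [0.43, 0.123]]
scene r 3180.0 [245.9 127.3] ctr [0.5212 0.1379] corners [[0.376, 0.265], [0.647, 0.284], [0.648, 0.028], [0.412, 0.011]]
scene r 135.0 [220. 295.] ctr [ 0.5049 -0.3937] corners [[0.49, -0.381], [0.517, -0.38], [0.519, -0.406], [0.493, -0.407]]
scene g 4367.5 [229.4 281.5] ctr [ 0.5077 -0.2782] corners [[0.418, -0.38], [0.433, -0.112], [0.611, -0.161], [0.568, -0.414]]
scene g 2082.0 [213.5  25.5] ctr [0.3335 0.9941] corners [[0.074, 1.246], [0.536, 1.259], [0.551, 0.783], [0.163, 0.771]]
red hub [220.05263158 295.36842105] [ 0.49442759 -0.33611241  0.046     ]
```

```bash
cat >> h.py <<'E'
YAW=.047
def tool(yaw,th=0.):
    """tool pointing down, jaw axis along y turned by yaw, then turned by th about that jaw axis"""
    y=np.array([-np.sin(yaw),np.cos(yaw),0]); z=np.array([0,0,-1.])
    return Rn.from_rotvec(th*y).as_matrix()@np.column_stack([np.cross(y,z),y,z])
E
python3 - <<'E'
from h import *
print([a for a in dir(bot) if a[0]!='_'], bot.tips_ahead)
print(rel([.482,.143,.270],tool(YAW)))
E
```

```text
['Unreachable', 'tips_ahead'] 0.0726
(array([-385.1, -176.3,   33.4]), array([-1.800e-03, -4.000e-04, -4.568e-01]))
```

send_rows([
  [[-38, -18, 3], [0, 0, -0.05], 85],
  [[-77, -35, 7], [0, 0, -0.1], 85],
  [[-115, -53, 10], [0, 0, -0.14], 85],
  [[-154, -70, 13], [0, 0, -0.18], 85],
  [[-192, -88, 16], [0, 0, -0.23], 85],
  [[-231, -106, 20], [0, 0, -0.28], 85],
  [[-270, -123, 23], [0, 0, -0.32], 85],
  [[-308, -141, 27], [0, 0, -0.37], 85],
  [[-347, -159, 30], [0, 0, -0.41], 85],
  [[-385, -176, 33], [0, 0, -0.457], 85],
  [[-385, -176, 33], [0, 0, -0.457], 85],
  [[-385, -176, 33], [0, 0, -0.457], 85],
])

```text
clock: 1.1
eef_pos: [0.4832, 0.1409, 0.2694]
tool_rot: [-0.021, 1.0, -0.001, -0.001]
ft_force: [0.6, 0.0, 1.1]
grip_width: 0.085
```

```bash
python3 - <<'E'
from h import *
o=readout.get_obs(); print(o['clock'],o['eef_pos'],o['tool_rot'],o['joint_pos'])
c=get_calibration('wrist'); im=camera('wrist'); cv2.imwrite('pics/w1.png',im[...,::-1])
print({k:np.round(v,3).tolist() for k,v in c.items()})
for b in blobs(mask(im,'y')):
    pts=cv2.boxPoints(cv2.minAreaRect(b)); print(cv2.contourArea(b),[np.round(p).tolist()+np.round(ray(c,p,.1305,True)[:2],4).tolist() for p in pts])
E
```

```text
1.1 [0.48324781 0.14094255 0.26942524] [-0.02082031  0.99978194 -0.00118757 -0.00108685] [ 0.28457693  0.26673091 -0.05141062  1.25537256 -0.0017263   0.24293559]
{'fx': 297.319, 'fy': 297.319, 'cx': 254.03, 'cy': 189.696, 'R': [[-0.042, 0.999, -0.002], [0.955, 0.041, 0.292], [0.292, 0.01, -0.956]], 't': [-0.119, -0.494, 0.204]}
4248.5 [[235.0, 128.0, 0.4267, 0.1236], [284.0, 127.0, 0.4243, 0.1581], [286.0, 218.0, 0.4928, 0.1643], [237.0, 219.0, 0.4952, 0.1269]]
```

View pics/w1.png

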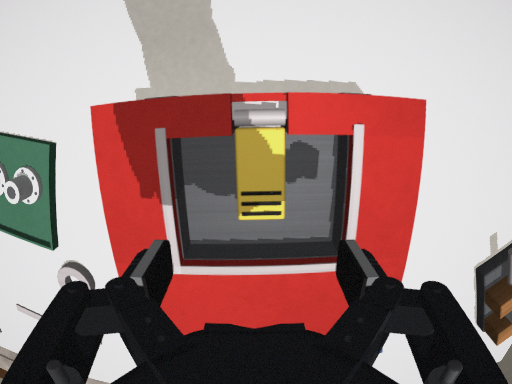

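The wrist view shows the paddle from (235,128) to (286,218), centred between the fingers, with free dish on both sides. This agrees with the top view, so I go down.

```bash
python3 - <<'E'
from h import *
print(rel([.480,.1443,.176],tool(.052)))
E
```

```text
(array([ 1.7,  2.2, 93.6]), array([-0.0017, -0.0029, -0.008 ]))
```

send_rows([
  [[2, 2, 30], [0, 0, -0.008], 85],
  [[2, 2, 55], [0, 0, -0.008], 85],
  [[2, 2, 75], [0, 0, -0.008], 85],
  [[2, 2, 88], [0, 0, -0.008], 85],
  [[2, 2, 94], [0, 0, -0.008], 85],
  [[2, 2, 94], [0, 0, -0.008], 85],
  [[2, 2, 94], [0, 0, -0.008], 30],
  [[2, 2, 94], [0, 0, -0.008], 30],
  [[2, 2, 94], [0, 0, -0.008], 30],
  [[2, 2, 94], [0, 0, -0.008], 30],
  [[2, 2, 94], [0, 0, -0.008], 30],
  [[2, 2, 94], [0, 0, -0.008], 30],
])

```text
clock: 2.15
eef_pos: [0.4804, 0.1449, 0.1769]
tool_rot: [-0.026, 1.0, 0.0, -0.0]
ft_force: [-0.8, 3.1, 6.1]
grip_width: 0.0349
```

```bash
cat >> h.py <<'E'
def lidpath(p0,a0,plist,alist,dback=52.4):
    """tool-axis shifts (mm) and turns about y from paddle/lid (p0,a0) to each (p,a); rigid grip"""
    def pose(p,a):
        g=np.array([-222.+62*np.cos(p),4+62*np.sin(p)]); th=a-p
        rot=lambda v,t: np.array([np.cos(t)*v[0]+np.sin(t)*v[1],-np.sin(t)*v[0]+np.cos(t)*v[1]])
        # tool z in (x,z) at th: (-sin,-cos)
        return rot(g,a)-dback*np.array([-np.sin(th),-np.cos(th)]),th
    q0,t0=pose(p0,a0); zt=np.array([-np.sin(t0),-np.cos(t0)]); xt=np.array([-np.cos(t0),np.sin(t0)])
    for p,a in zip(plist,alist):
        q,t=pose(p,a); d=q-q0; print(round(p,2),round(a,2),np.round([d@xt,0,d@zt],1),round(t-t0,3), q.round())
E
python3 - <<'E'
from h import *
P=np.arange(.08,.81,.08); lidpath(0,0,P,P*0)
E
```

```text
0.08 0.0 [ 4.4  0.  -4.8] -0.08 [-164.   61.]
0.16 0.0 [ 9.1  0.  -9.2] -0.16 [-169.   66.]
0.24 0.0 [ 14.2   0.  -13.2] -0.24 [-174.   70.]
0.32 0.0 [ 19.6   0.  -16.8] -0.32 [-180.   73.]
0.4 0.0 [ 25.3   0.  -20. ] -0.4 [-185.   76.]
0.48 0.0 [ 31.2   0.  -22.7] -0.48 [-191.   79.]
0.56 0.0 [ 37.3   0.  -24.9] -0.56 [-197.   81.]
0.64 0.0 [ 43.6   0.  -26.7] -0.64 [-204.   83.]
0.72 0.0 [ 49.9   0.  -27.9] -0.72 [-210.   84.]
0.8 0.0 [ 56.4   0.  -28.6] -0.8 [-216.   85.]
```

send_rows([
  [[4.4, 0, -4.8], [0, -0.08, 0], 30],
  [[9.1, 0, -9.2], [0, -0.16, 0], 30],
  [[14.2, 0, -13.2], [0, -0.24, 0], 30],
  [[19.6, 0, -16.8], [0, -0.32, 0], 30],
  [[25.3, 0, -20], [0, -0.4, 0], 30],
  [[31.2, 0, -22.7], [0, -0.48, 0], 30],
  [[37.3, 0, -24.9], [0, -0.56, 0], 30],
  [[43.6, 0, -26.7], [0, -0.64, 0], 30],
  [[47, 0, -27.4], [0, -0.68, 0], 30],
  [[49.9, 0, -27.9], [0, -0.72, 0], 30],
  [[49.9, 0, -27.9], [0, -0.72, 0], 30],
  [[49.9, 0, -27.9], [0, -0.72, 0], 30],
])

```text
clock: 3.15
eef_pos: [0.4303, 0.1423, 0.2046]
tool_rot: [-0.025, 0.936, 0.01, 0.352]
ft_force: [4.8, 0.8, -5.2]
grip_width: 0.035
```

```bash
python3 - <<'E'
from h import *
o=readout.get_obs(); print(o['clock'],o['eef_pos'],o['ft_force'],o['ft_torque'],Rn.from_quat(o['tool_rot']).as_matrix()[:,2],o['joint_pos'])
im=camera('scene'); cv2.imwrite('pics/s2.png',cv2.resize(im[60:220,150:350,::-1],None,fx=3,fy=3))
lidpath(.72,0,[.8]*8,np.arange(.0,.8,.1))
E
```

```text
3.15 [0.43025982 0.14230403 0.20464093] [ 4.77635451  0.77907843 -5.17016579] [0.27590455 0.37650189 0.47593499] [ 0.65816972  0.03576973 -0.75201938] [ 0.44888107 -0.06647588 -0.86871803  0.08826441 -0.25618478  0.30477332]
0.8 0.0 [ 4.4  0.  -4.8] -0.08 [-216.   85.]
0.8 0.1 [-16.8   0.  -14.4] 0.02 [-207.  106.]
0.8 0.2 [-38.8   0.  -21.9] 0.12 [-195.  126.]
0.8 0.3 [-61.4   0.  -27.1] 0.22 [-182.  145.]
0.8 0.4 [-84.5   0.  -30. ] 0.32 [-166.  163.]
0.8 0.5 [-107.7    0.   -30.6] 0.42 [-149.  178.]
0.8 0.6 [-130.9    0.   -28.9] 0.52 [-131.  192.]
0.8 0.7 [-153.8    0.   -24.9] 0.62 [-111.  204.]
```

View pics/s2.png

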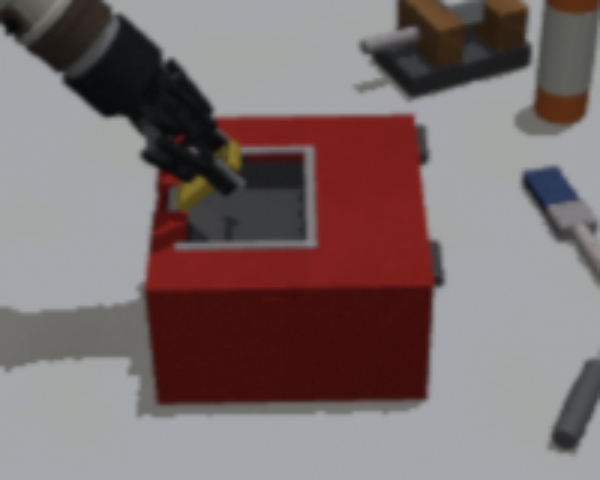

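The paddle is gripped and stands about 0.7 rad out of its recess, with the lid still shut. Next I raise the lid.

send_rows([
  [[4.4, 0, -4.8], [0, -0.08, 0], 30],
  [[-6, 0, -10], [0, -0.03, 0], 30],
  [[-16.8, 0, -14.4], [0, 0.02, 0], 30],
  [[-27.6, 0, -18.4], [0, 0.07, 0], 30],
  [[-38.8, 0, -21.9], [0, 0.12, 0], 30],
  [[-50, 0, -24.7], [0, 0.17, 0], 30],
  [[-61.4, 0, -27.1], [0, 0.22, 0], 30],
  [[-73, 0, -28.8], [0, 0.27, 0], 30],
  [[-84.5, 0, -30], [0, 0.32, 0], 30],
  [[-96, 0, -30.5], [0, 0.37, 0], 30],
  [[-107.7, 0, -30.6], [0, 0.42, 0], 30],
  [[-107.7, 0, -30.6], [0, 0.42, 0], 30],
])

```text
clock: 4.2
eef_pos: [0.49, 0.1456, 0.2974]
tool_rot: [-0.027, 0.989, 0.004, 0.144]
ft_force: [-9.3, 2.1, 4.2]
grip_width: 0.035
```

```bash
python3 - <<'E'
from h import *
o=readout.get_obs(); print(o['clock'],o['eef_pos'],o['ft_force'],o['ft_torque'],Rn.from_quat(o['tool_rot']).as_matrix()[:,2],o['joint_pos'],o['grip_width'])
im=camera('scene'); cv2.imwrite('pics/s3.png',cv2.resize(im[60:220,150:350,::-1],None,fx=3,fy=3))
lidpath(.8,.5,[.8]*10,np.arange(.6,1.4,.08))
E
```

```text
4.2 [0.49000642 0.14561653 0.2973823 ] [-9.32979293  2.14064713  4.18197542] [0.25071163 2.33093266 0.55430612] [ 0.2847366   0.01642467 -0.95846508] [ 0.32260697  0.0920553  -0.22857364  0.97051035 -0.0747652   0.25757242] 0.035033122068847754
0.8 0.6 [-21.9   0.   -7.9] 0.1 [-131.  192.]
0.8 0.68 [-39.8   0.  -12.6] 0.18 [-115.  202.]
0.8 0.76 [-58.1   0.  -15.9] 0.26 [-98. 211.]
0.8 0.84 [-76.7   0.  -17.7] 0.34 [-81. 218.]
0.8 0.92 [-95.2   0.  -18. ] 0.42 [-63. 224.]
0.8 1.0 [-113.8    0.   -16.8] 0.5 [-45. 228.]
0.8 1.08 [-132.2    0.   -14.1] 0.58 [-27. 231.]
0.8 1.16 [-150.3    0.   -10. ] 0.66 [ -9. 232.]
0.8 1.24 [-168.1    0.    -4.5] 0.74 [ 10. 232.]
0.8 1.32 [-185.3    0.     2.5] 0.82 [ 29. 231.]
```

View pics/s3.png

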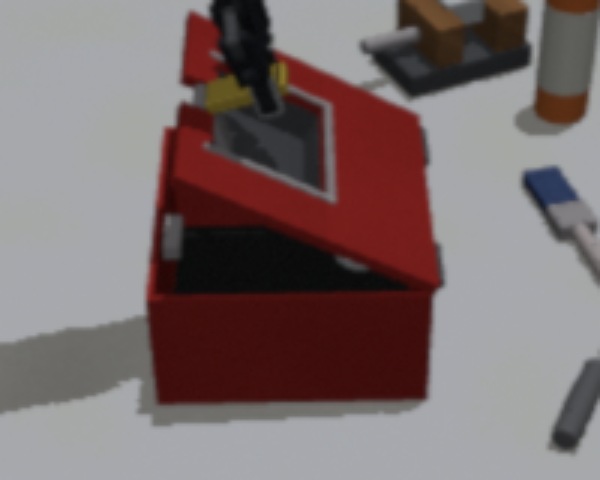

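The lid is up about 0.5 rad and the grip is holding, so I continue.

send_rows([
  [[-11, 0, -4], [0, 0.05, 0], 30],
  [[-21.9, 0, -7.9], [0, 0.1, 0], 30],
  [[-39.8, 0, -12.6], [0, 0.18, 0], 30],
  [[-58.1, 0, -15.9], [0, 0.26, 0], 30],
  [[-76.7, 0, -17.7], [0, 0.34, 0], 30],
  [[-95.2, 0, -18], [0, 0.42, 0], 30],
  [[-113.8, 0, -16.8], [0, 0.5, 0], 30],
  [[-132.2, 0, -14.1], [0, 0.58, 0], 30],
  [[-141, 0, -12], [0, 0.62, 0], 30],
  [[-150.3, 0, -10], [0, 0.66, 0], 30],
  [[-150.3, 0, -10], [0, 0.66, 0], 30],
  [[-150.3, 0, -10], [0, 0.66, 0], 30],
])

```text
clock: 5.25
eef_pos: [0.6244, 0.1536, 0.3403]
tool_rot: [-0.027, 0.984, -0.002, -0.178]
ft_force: [4.6, 7.5, -6.2]
grip_width: 0.0348
```

```bash
python3 - <<'E'
from h import *
o=readout.get_obs(); print(o['clock'],o['eef_pos'],o['ft_force'],o['ft_torque'],Rn.from_quat(o['tool_rot']).as_matrix()[:,2],o['joint_pos'],o['grip_width'])
im=camera('scene'); cv2.imwrite('pics/s4.png',cv2.resize(im[40:220,150:350,::-1],None,fx=3,fy=3))
lidpath(.8,1.16,[.8]*4,np.arange(1.2,1.4,.05))
E
```

```text
5.25 [0.62437553 0.15357503 0.34031307] [ 4.62521641  7.52854949 -6.20349266] [ 1.38512151 -1.67614879 -0.42979317] [-0.35087661 -0.01350467 -0.93632432] [0.21858691 0.8716137  1.09221739 2.14485521 0.06294596 0.15231905] 0.03482292858724986
0.8 1.2 [-8.6  0.  -3.4] 0.04 [  1. 232.]
0.8 1.25 [-19.6   0.   -7.2] 0.09 [ 12. 232.]
0.8 1.3 [-30.8   0.  -10.4] 0.14 [ 24. 231.]
0.8 1.35 [-42.1   0.  -13.1] 0.19 [ 36. 230.]
```

View pics/s4.png

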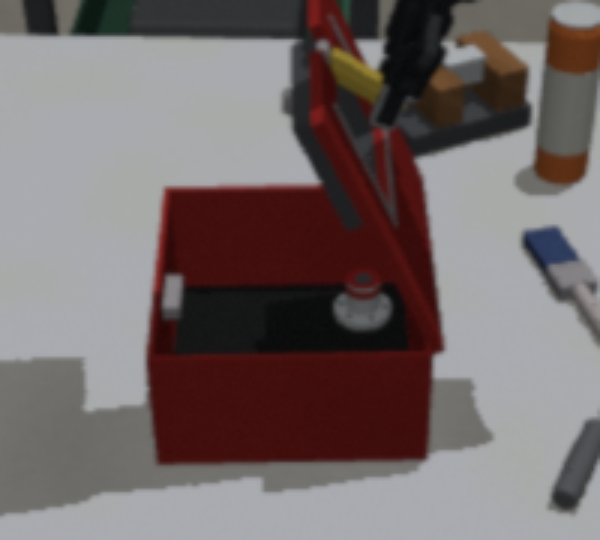

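The lid is up about 1.1 rad and joint 4 is almost at its limit of 2.15. I'll push a little further with the tool pitch eased back.

send_rows([
  [[-3, 0, -2], [0, -0.03, 0], 30],
  [[-9, 0, -5], [0, -0.05, 0], 30],
  [[-16, 0, -8], [0, -0.06, 0], 30],
  [[-23, 0, -11.6], [0, -0.07, 0], 30],
  [[-30, 0, -15], [0, -0.08, 0], 30],
  [[-30, 0, -15], [0, -0.08, 0], 30],
  [[-30, 0, -15], [0, -0.08, 0], 30],
])

```text
clock: 5.88
eef_pos: [0.6569, 0.1557, 0.3453]
tool_rot: [-0.027, 0.99, -0.0, -0.137]
ft_force: [-0.5, 2.5, 8.2]
grip_width: 0.0348
```

```bash
python3 - <<'E'
from h import *
o=readout.get_obs(); print(o['clock'],o['eef_pos'],o['ft_force'],o['ft_torque'],Rn.from_quat(o['tool_rot']).as_matrix()[:,2],o['joint_pos'],o['grip_width'])
z=Rn.from_quat(o['tool_rot']).as_matrix()[:,2]
g=(o['eef_pos']+.0524*z); print('grip pt',g)
d=g[[0,2]]-[.642,.1205]; print('lid from grip', np.arctan2(d[1],-d[0])-np.arctan2(48.5,178.8), np.hypot(*d))
E
```

```text
5.8833 [0.65691592 0.15571049 0.34525116] [-0.53834602  2.54088882  8.15653561] [0.50421504 0.8241261  0.10872785] [-0.2712334  -0.0075438  -0.96248404] [0.21542689 0.92257287 1.23162049 2.15003812 0.05063227 0.15327909] 0.03483414177740706
grip pt [0.64270329 0.1553152  0.294817  ]
lid from grip 1.3099516937273283 0.17431841539727522
```

send_rows([
  [[0, 0, 0], [0, -0.02, 0], 60],
  [[0, 0, 0], [0, -0.02, 0], 84],
  [[0, 0, 0], [0, -0.02, 0], 84],
  [[0, 0, 0], [0, -0.02, 0], 84],
  [[0, 0, 0], [0, -0.02, 0], 84],
  [[0, 0, 0], [0, -0.02, 0], 84],
])

```text
clock: 6.38
eef_pos: [0.6571, 0.1555, 0.3448]
tool_rot: [-0.027, 0.991, 0.0, -0.127]
ft_force: [-0.2, -0.0, -1.1]
grip_width: 0.0841
```

```bash
python3 - <<'E'
from h import *
o=readout.get_obs(); print(o['clock'],o['eef_pos'],o['ft_force'],o['joint_pos'],o['grip_width'])
im=camera('scene'); cv2.imwrite('pics/s5.png',cv2.resize(im[40:220,150:350,::-1],None,fx=3,fy=3))
print(rel([.657,.155,.385],tool(.052,0)))
print(rel([.655,-.09,.385],tool(.052,0)))
E
```

```text
6.3833 [0.65708402 0.1555237  0.34478257] [-0.22310794 -0.02363123 -1.11123552] [0.21613441 0.89105278 1.17042648 2.10126866 0.04761394 0.15522654] 0.08412171335750745
(array([ 10.3,  -0.3, -38.9]), array([ 0.0069, -0.2553,  0.0029]))
(array([  25.4, -244.8,  -36.7]), array([ 0.0069, -0.2553,  0.0029]))
```

View pics/s5.png

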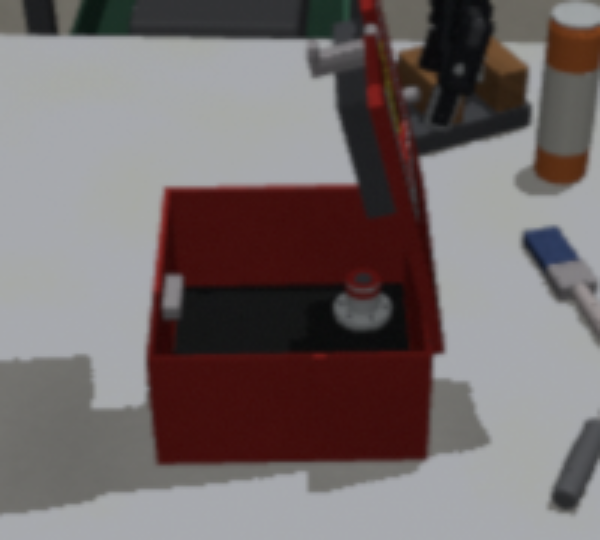

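The lid stands at about 1.3 rad, the paddle is back in its recess, and the gripper is clear. I exit sideways towards the tray.

send_rows([
  [[3, 0, -13], [0, -0.08, 0], 84],
  [[7, 0, -26], [0, -0.17, 0], 84],
  [[10, -5, -39], [0, -0.255, 0], 84],
  [[12, -40, -39], [0, -0.255, 0], 84],
  [[15, -80, -39], [0, -0.255, 0], 84],
  [[18, -120, -38], [0, -0.255, 0], 84],
  [[20, -160, -38], [0, -0.255, 0], 84],
  [[22, -200, -37], [0, -0.255, 0], 84],
  [[25, -240, -37], [0, -0.255, 0], 84],
  [[25, -245, -37], [0, -0.255, 0], 84],
  [[25, -245, -37], [0, -0.255, 0], 84],
])

```text
clock: 7.35
eef_pos: [0.6552, -0.0937, 0.3848]
tool_rot: [-0.024, 1.0, 0.004, -0.001]
ft_force: [-0.4, 0.5, 0.1]
grip_width: 0.0841
```

```bash
python3 - <<'E'
from h import *
o=readout.get_obs(); print(o['clock'],o['eef_pos'],o['ft_force'],o['joint_pos'],o['grip_width'])
# tray yaw: y axis from (.571,-.406)->(.612,-.156); jaws across tray x
a=np.arctan2(.040,.250); print('tray yaw',-a)
print(rel([.510,-.337,.22],tool(-a+np.pi/2)),rel([.510,-.337,.22],tool(-a-np.pi/2)),rel([.510,-.337,.22],tool(-a)))
E
```

```text
7.35 [ 0.65521669 -0.09369372  0.38478057] [-0.42268156  0.48577484  0.07991438] [-0.14438164  0.59659639  0.75149857  1.72795557  0.0067306  -0.19295536] 0.08409771295958149
tray yaw -0.1586552621864014
(array([ 156.7, -237.1,  163.3]), array([ 0.0065,  0.004 , -1.3636])) (array([ 156.7, -237.1,  163.3]), array([ 0.0043, -0.0069,  1.778 ])) (array([ 156.7, -237.1,  163.3]), array([ 0.0069, -0.0017,  0.2072]))
```

send_rows([
  [[14, -20, 5], [0, 0, -0.115], 84],
  [[28, -40, 15], [0, 0, -0.23], 84],
  [[43, -60, 30], [0, 0, -0.345], 84],
  [[57, -80, 46], [0, 0, -0.46], 84],
  [[71, -100, 62], [0, 0, -0.575], 84],
  [[85, -120, 80], [0, 0, -0.69], 84],
  [[100, -140, 98], [0, 0, -0.8], 84],
  [[114, -160, 116], [0, 0, -0.91], 84],
  [[128, -180, 134], [0, 0, -1.02], 84],
  [[143, -200, 150], [0, 0, -1.13], 84],
  [[157, -220, 168], [0, 0, -1.25], 84],
  [[171, -236, 184], [0, 0, -1.364], 84],
])

```text
clock: 8.35
eef_pos: [0.4957, -0.3361, 0.1983]
tool_rot: [-0.652, 0.758, 0.003, 0.002]
ft_force: [1.0, 0.5, 0.6]
grip_width: 0.0838
```

send_rows([
  [[0, 0, 0], [0, 0, 0], 84],
  [[0, 0, 0], [0, 0, 0], 84],
])

```text
clock: 8.52
eef_pos: [0.4952, -0.3352, 0.197]
tool_rot: [-0.651, 0.759, 0.005, 0.002]
ft_force: [0.3, 0.6, 0.5]
grip_width: 0.0842
```

```bash
python3 - <<'E'
from h import *
o=readout.get_obs(); print(o['clock'],o['eef_pos'],o['tool_rot'],o['joint_pos'])
c=get_calibration('wrist'); im=camera('wrist'); cv2.imwrite('pics/w6.png',im[...,::-1])
for b in blobs(mask(im,'r'))[:6]:
    (u,r)=cv2.minEnclosingCircle(b); print(cv2.contourArea(b),u,r,ray(c,u,.046,True), ray(c,b.reshape(-1,2).mean(0),.046,True))
E
```

```text
8.5167 [ 0.49516607 -0.33524023  0.19697751] [-0.65134901  0.75876076  0.00482835  0.00180695] [-0.59746007  0.50068751  0.10305905  1.18154735  0.0060082  -2.01622998]
1225.5 (251.17172241210938, 193.3648223876953) 20.873044967651367 [ 0.49532819 -0.33956819  0.046     ] [ 0.49539401 -0.33889729  0.046     ]
```

View pics/w6.png

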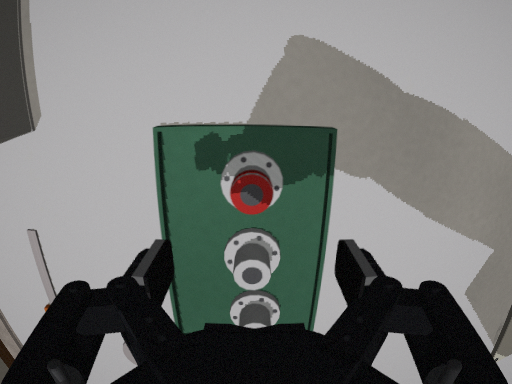

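The wrist view shows the red-marked hub at (251,193), under the middle of the jaws, with the unmarked hubs behind it along the tray. Position is about (0.495, -0.338).

```bash
python3 - <<'E'
from h import *
print(rel([.495,-.3375,.092],tool(-.1587+np.pi/2)))
E
```

```text
(array([  3.4,   0.6, 106.2]), array([0.0027, 0.008 , 0.0075]))
```

send_rows([
  [[3, 0.5, 30], [0, 0.008, 0.007], 84],
  [[3, 0.5, 60], [0, 0.008, 0.007], 84],
  [[3, 0.5, 85], [0, 0.008, 0.007], 84],
  [[3, 0.5, 100], [0, 0.008, 0.007], 84],
  [[3, 0.5, 105], [0, 0.008, 0.007], 84],
  [[3, 0.5, 105], [0, 0.008, 0.007], 60],
  [[3, 0.5, 105], [0, 0.008, 0.007], 40],
  [[3, 0.5, 105], [0, 0.008, 0.007], 28],
  [[3, 0.5, 105], [0, 0.008, 0.007], 28],
  [[3, 0.5, 105], [0, 0.008, 0.007], 28],
  [[3, 0.5, 105], [0, 0.008, 0.007], 28],
  [[3, 0.5, 105], [0, 0.008, 0.007], 28],
])

```text
clock: 9.57
eef_pos: [0.4964, -0.3379, 0.0953]
tool_rot: [-0.649, 0.761, -0.001, -0.0]
ft_force: [0.9, 0.1, 6.1]
grip_width: 0.0321
```

```bash
python3 - <<'E'
from h import *
o=readout.get_obs(); print(o['clock'],o['eef_pos'],o['ft_force'],o['grip_width'])
# box origin: hinge mid minus 120 along box x
yw=.052; h=np.array([.482,.1445])+.160*np.array([np.cos(yw),np.sin(yw)]); b=h-.12*np.array([np.cos(yw),np.sin(yw)])
t=b-.048*np.array([np.cos(yw),np.sin(yw)]); print('box',b,'target',t)
up=[.495,-.3375,.30]
print(rel(up,tool(-.1587+np.pi/2)),rel([*t,.30],tool(yw)))
E
```

```text
9.5667 [ 0.49643456 -0.33786737  0.09532029] [0.86726916 0.05843531 6.11207952] 0.032139881345238944
box [0.52194593 0.14657906] target [0.47401081 0.14408419]
(array([ 2.000e-01,  1.200e+00, -2.047e+02]), array([-0.0014, -0.0014,  0.0005])) (array([-472.1,   97.8, -205.5]), array([-2.1000e-03, -2.0000e-04,  1.3606e+00]))
```

send_rows([
  [[0, 0, -8], [0, 0, 0], 28],
  [[0, 0, -25], [0, 0, 0], 28],
  [[0, 0, -55], [0, 0, 0], 28],
  [[0, 0, -90], [0, 0, 0], 28],
  [[0, 0, -125], [0, 0, 0], 28],
  [[0, 0, -155], [0, 0, 0], 28],
  [[0, 0, -180], [0, 0, 0], 28],
  [[0, 0, -190], [0, 0, 0], 28],
  [[0, 0, -190], [0, 0, 0], 28],
])

```text
clock: 10.32
eef_pos: [0.4971, -0.3383, 0.2889]
tool_rot: [-0.649, 0.761, -0.004, 0.001]
ft_force: [-0.3, 0.9, -0.9]
grip_width: 0.0322
```

```bash
python3 - <<'E'
from h import *
o=readout.get_obs(); print(o['clock'],o['eef_pos'],o['ft_force'],o['grip_width'])
im=np.vstack([camera('scene')[:,100:400],camera('top')[100:300,50:350]][:1]); cv2.imwrite('pics/s7.png',im[...,::-1])
print(rel([.474,.144,.285],tool(.052)))
E
```

```text
10.3167 [ 0.49707584 -0.33830598  0.28885971] [-0.34410577  0.87630827 -0.90397707] 0.03220413413984827
(array([-471.9,   97.4,   -1.1]), array([-6.0000e-04, -6.0000e-04,  1.3604e+00]))
```

View pics/s7.png

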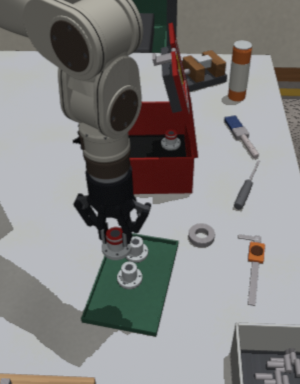

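The red hub is held clear of the tray and the other two have not moved. I carry it to above the box.

send_rows([
  [[-15, 3, 0], [0, 0, 0.05], 28],
  [[-45, 9, 0], [0, 0, 0.13], 28],
  [[-80, 17, 0], [0, 0, 0.23], 28],
  [[-117, 24, 0], [0, 0, 0.34], 28],
  [[-154, 32, 0], [0, 0, 0.45], 28],
  [[-191, 39, 0], [0, 0, 0.55], 28],
  [[-228, 47, 0], [0, 0, 0.66], 28],
  [[-265, 55, 0], [0, 0, 0.77], 28],
  [[-302, 62, 0], [0, 0, 0.87], 28],
  [[-339, 70, 0], [0, 0, 0.98], 28],
  [[-376, 78, 0], [0, 0, 1.09], 28],
  [[-410, 85, 0], [0, 0, 1.19], 28],
])

```text
clock: 11.42
eef_pos: [0.4747, 0.0824, 0.2812]
tool_rot: [-0.108, 0.994, -0.001, -0.003]
ft_force: [1.6, -0.5, -1.8]
grip_width: 0.0322
```

```bash
python3 - <<'E'
from h import *
print(readout.get_obs()['grip_width'],rel([.474,.144,.285],tool(.052)))
E
```

```text
0.032235139812022834 (array([-12.6,  60.3,  -3.9]), array([-0.001 , -0.0055,  0.165 ]))
```

send_rows([
  [[-6, 28, -2], [0, -0.005, 0.08], 28],
  [[-10, 50, -4], [0, -0.005, 0.14], 28],
  [[-13, 60, -4], [0, -0.005, 0.165], 28],
  [[-13, 60, -4], [0, -0.005, 0.165], 28],
  [[-13, 60, -4], [0, -0.005, 0.165], 28],
])

```text
clock: 11.83
eef_pos: [0.4734, 0.1438, 0.2828]
tool_rot: [-0.027, 1.0, -0.001, -0.002]
ft_force: [-0.3, -0.1, -1.5]
grip_width: 0.0325
```

```bash
python3 - <<'E'
from h import *
o=readout.get_obs(); print(o['clock'],o['eef_pos'],o['tool_rot'],o['ft_force'],o['grip_width'])
im=camera('wrist'); cv2.imwrite('pics/w8.png',im[...,::-1])
print(rel([.474,.144,.098],tool(.052)))
E
```

```text
11.8333 [0.47338405 0.14377814 0.28275949] [-0.0271062   0.99962851 -0.00144031 -0.00245218] [-0.25635722 -0.08322267 -1.49795379] 0.03254980898490398
(array([ -1.2,   1.3, 185.2]), array([-0.0025, -0.0043,  0.0008]))
```

View pics/w8.png

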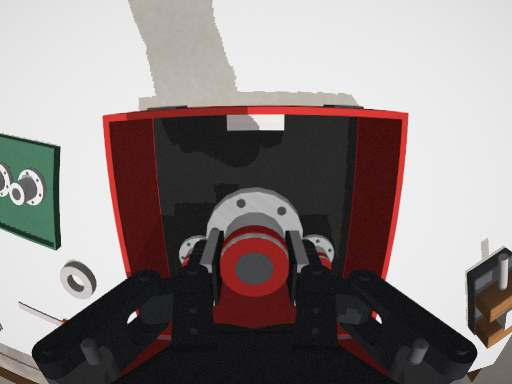

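The wrist view shows the hub held over the empty front half. The catch is at (255,122), and the old rejects are behind at (190,250) and (318,248). I lower it.

send_rows([
  [[-1, 1, 25], [0, -0.004, 0], 28],
  [[-1, 1, 55], [0, -0.004, 0], 28],
  [[-1, 1, 85], [0, -0.004, 0], 28],
  [[-1, 1, 115], [0, -0.004, 0], 28],
  [[-1, 1, 140], [0, -0.004, 0], 28],
  [[-1, 1, 158], [0, -0.004, 0], 28],
  [[-1, 1, 168], [0, -0.004, 0], 28],
  [[-1, 1, 174], [0, -0.004, 0], 28],
  [[-1, 1, 178], [0, -0.004, 0], 28],
  [[-1, 1, 180], [0, -0.004, 0], 28],
  [[-1, 1, 180], [0, -0.004, 0], 28],
])

```text
clock: 12.8
eef_pos: [0.4744, 0.1436, 0.1037]
tool_rot: [-0.026, 1.0, -0.001, 0.0]
ft_force: [-0.6, 0.2, -2.2]
grip_width: 0.0321
```

```bash
python3 - <<'E'
from h import *
o=readout.get_obs(); print(o['clock'],o['eef_pos'],o['tool_rot'],o['ft_force'],o['grip_width'])
print(rel([.474,.144,.097],tool(.052)))
E
```

```text
12.8 [0.47438404 0.14362716 0.10371306] [-2.62164090e-02  9.99655521e-01 -1.13682643e-03  4.96181482e-04] [-0.60286874  0.2419691  -2.16364641] 0.032053004574265735
(array([0.4, 0.4, 6.7]), array([-0.0023,  0.0009,  0.0004]))
```

send_rows([
  [[0, 0, 2], [-0.002, 0, 0], 28],
  [[0, 0, 4], [-0.002, 0, 0], 28],
  [[0, 0, 5.5], [-0.002, 0, 0], 28],
  [[0, 0, 6.5], [-0.002, 0, 0], 28],
  [[0, 0, 6.5], [-0.002, 0, 0], 28],
  [[0, 0, 6.5], [-0.002, 0, 0], 28],
])

```text
clock: 13.3
eef_pos: [0.4746, 0.1437, 0.0974]
tool_rot: [-0.026, 1.0, -0.0, 0.001]
ft_force: [0.6, 0.7, -0.9]
grip_width: 0.0319
```

send_rows([
  [[0, 0, 1], [0, 0, 0], 28],
  [[0, 0, 2], [0, 0, 0], 28],
  [[0, 0, 2], [0, 0, 0], 28],
  [[0, 0, 2], [0, 0, 0], 28],
])

```text
clock: 13.63
eef_pos: [0.4746, 0.1437, 0.0973]
tool_rot: [-0.026, 1.0, 0.0, 0.001]
ft_force: [-5.4, -2.2, 12.8]
grip_width: 0.0321
```

The hub is on the floor: 12.8 N up and no further descent. I open the gripper and retract straight up.

send_rows([
  [[0, 0, 0], [0, 0, 0], 40],
  [[0, 0, 0], [0, 0, 0], 55],
  [[0, 0, 0], [0, 0, 0], 60],
  [[0, 0, 0], [0, 0, 0], 60],
  [[0, 0, -10], [0, 0, 0], 60],
  [[0, 0, -30], [0, 0, 0], 60],
  [[0, 0, -60], [0, 0, 0], 60],
  [[0, 0, -95], [0, 0, 0], 60],
  [[0, 0, -130], [0, 0, 0], 60],
  [[0, 0, -165], [0, 0, 0], 60],
  [[0, 0, -185], [0, 0, 0], 60],
  [[0, 0, -185], [0, 0, 0], 60],
])

```text
clock: 14.63
eef_pos: [0.4764, 0.1444, 0.2884]
tool_rot: [-0.026, 1.0, 0.001, 0.006]
ft_force: [0.3, 0.5, -0.2]
grip_width: 0.0601
```

send_rows([
  [[20, -30, 0], [0, 0, 0], 60],
  [[50, -65, 0], [0, 0, 0], 60],
  [[75, -95, 0], [0, 0, 0], 60],
  [[90, -130, 0], [0, 0, 0], 60],
  [[100, -165, 0], [0, 0, 0], 60],
  [[100, -200, 0], [0, 0, 0], 60],
  [[100, -230, 0], [0, 0, 0], 60],
  [[100, -230, 0], [0, 0, 0], 60],
  [[100, -230, 0], [0, 0, 0], 60],
])

```text
clock: 15.38
eef_pos: [0.3881, -0.0917, 0.2862]
tool_rot: [-0.024, 1.0, 0.002, 0.006]
ft_force: [0.4, 0.8, 0.3]
grip_width: 0.0603
```

```bash
python3 - <<'E'
from h import *
o=readout.get_obs(); print(o['clock'],o['eef_pos'],o['ft_force'],o['grip_width'])
a=cv2.resize(camera('scene')[40:330,150:350],None,fx=2,fy=2); b=cv2.resize(camera('top')[130:290,60:420],None,fx=1,fy=1)
b=cv2.copyMakeBorder(b,0,580-160,0,0,cv2.BORDER_CONSTANT); cv2.imwrite('pics/end.png',np.hstack([a,b])[...,::-1])
c=get_calibration('top'); im=camera('top'); m=mask(im,'r')
E
```

```text
15.3833 [ 0.38814411 -0.09171693  0.28617142] [0.39954913 0.77326842 0.32435126] 0.060292866517239106
```

View pics/end.png

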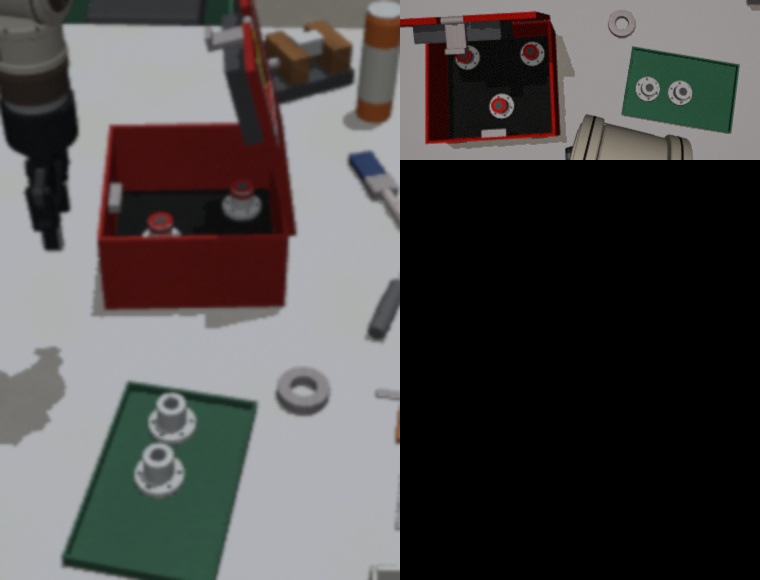

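The end view shows the red hub upright in the front middle of the box, both old rejects at the back, and the two unmarked hubs in the tray. The lid stands open and the arm is clear.

```bash
python3 -c "
from workcell import order; print(order.job_done())"
```

```text
the job is handed in; nothing more can be done
None
```

I've handed the job in. The red-marked hub stands upright in the empty front half of the box and is released. The hand-in reports no verdict, so I can't confirm a pass.

**What I did:** I gripped the paddle from its sides and pulled it to trip the latch. I then raised the lid to about 1.3 rad and let go. I picked the red-marked hub by its neck, lowered it in the gripper to the box floor and released it. The clock was about 15.5 s at hand-in.

**Last checks:**
- **Lid and paddle:** the last picture shows the lid still standing open. The paddle was back in its recess in the picture taken just after I released it. The lid angle of 1.3 rad is an estimate from the gripper position and the picture.
- **Reject:** it was about 48 mm in front of the box's middle at release, with 12.8 N of floor contact just before I let go. The position comes from the gripper pose; I did not measure it again afterwards.
- **Other hubs:** the two unmarked hubs and both old rejects look to be in their places. I judged this by eye in the last picture and did not measure it.
- **Robot:** the arm is clear of everything, with the wrist force near zero.

**Two things that disagreed:**
- **Joint 4:** it read 2.15004 against its listed limit of 2.15 for a moment while raising the lid. I eased it back at once and the robot went on normally.
- **Grip point:** at the top of the lift it sat about 11 mm closer to the hinge than a fully pulled paddle should put it. The paddle was either not quite at its stop, or it had slipped a little in the grip.

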